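# Slide the tile rack past the gate into the drying cabinet

## Task

Put the rack of damp test tiles into the drying cabinet: with one fingertip push the gate's long side rail outward, away from the chute, so that the gate swings up, and keep holding it there while your other finger pushes the rack's end plate along the chute until the rack stops fully home against the back of the cabinet. The gate must not touch the rack; once the rack is home, let the gate swing fully shut behind the tiles and take your hand away. Push only, never grip or lift anything, and leave the other things on the table where they are.

Things in the scene. Friction and masses are not known exactly. Their poses are not given: they have to be found in the camera images.
- dryer: Grey sheet-metal drying cabinet (240 deep, 260 wide, 190 mm high) with its loading chute, one fixed piece that stands differently each time. Origin: on the table, under the middle of the cabinet's mouth (x = 0: 88 mm wide, z = 10 to 68 mm). Its x axis runs along the chute INTO the cabinet (the way to push), y to the left of somebody facing the mouth, z up.
- mouth (a point): Middle of the mouth at floor level of the open-topped chute; axes as the dryer's. Chute: floor 10 mm above the table, from dryer x = -330 mm into the cabinet, 84 mm wide inside (y = -42 to 42); side rails 4 mm thick, tops 26 mm above the table. The back stop is inside at dryer x = 123 mm. Two 30 mm high bearing blocks carry the gate's shaft at y = 67, x = -335 and -30 mm.
- rack: Loose wooden rack, 0.3 to 0.5 kg, lying in the chute (4 mm play each side). Board 200 long (x), 76 wide, 8 mm thick; six upright clay tiles, tops 42 mm above its underside, at x = 9 to 97 mm; upright end plate at the back. Origin: centre of the underside; x points forward to the cabinet. Fully home, its origin is at dryer x = 23 mm, its end plate still outside, and the shut gate stands 6 mm over the bare board.
- end_plate (a point): Middle of the rear face of the rack's wooden end plate, the place to push (a few newtons). The plate is upright, 60 mm wide, 9 mm thick, from 8 to 50 mm above the board's underside; its rear face is flush with the board's rear end, 100 mm behind the rack's origin. When the rack is home this face is at dryer x = -77 mm.
- gate (a joint): Gate angle, rad. 0 = shut: the steel blade (88 wide, 40 high, 4 mm thick, at dryer x = -5 mm, 9 mm lip on top) stands across the mouth, z = 24 to 64 mm above the table. It grows to a stop at 1.3 as the rail is pushed outward (dryer +y): the blade swings up sideways in the plane of the cabinet's front. From 0.75 it clears the tiles. A light spring (1 to 3 N at the rail) shuts it when let go.
- rail_mid (a point): Middle of the gate's hold-open rail, on the centre line of this round bar, 10 mm thick, parallel to the chute, dryer x = -317 to -52 mm, an arm down to the shaft at each end; moves with the gate. Shut it is at dryer y = 53, z = 60 mm (just outside and above the chute's left side rail); at 1.0 rad at y = 93, z = 53 mm. A finger standing in the chute pushes it outward and can slide along it.
- gate_hinge (a point): Fixed point on the gate's hinge axis beside the rail's middle: dryer x = -185, y = 67, z = 20 mm. The shaft is a 10 mm bar along this axis, parallel to the chute on its left. Blade, arms, rail and shaft swing as one steel piece.
- pinch_pot: Bisque pinch pot, bowl 72 mm across, 50 mm high, on the table just right of the chute; leave it alone. Origin: centre of its underside.
- glaze_jar: Closed glaze jar, 58 mm across, 70 mm high, on the table right of the chute; leave it alone. Origin: centre of its underside.
- modelling_knife: Flat wooden modelling knife, 213 mm long, lying on the table to the left of the chute; leave it alone. Origin: centre of its underside.
- loop_tool: Loop tool with round wooden handle, 190 mm long, lying on the table; leave it alone. Origin: centre of its underside.
- water_cup: Clear plastic water cup, 90 mm across, 75 mm high; leave it alone. Origin: centre of its underside.
- drink_can: Plain drink can, 66 mm across, 120 mm high; leave it alone. Origin: centre of its underside.
- spray_bottle: Clear spray bottle with trigger head, 80 mm across, 184 mm high; leave it alone. Origin: centre of its underside.

How it is judged:
On the way, in this order (a step that is already met when the one before it is completed fails the run):
1. a finger holds the gate swung up, the rack still in front of it (value of joint gate above 0.75 rad and contact force between the fingers and gate above 0.2 N and x of rack in the frame of dryer below -0.108 m), for 0.2 s.
2. the rack is home while a finger still holds the gate up (value of joint gate above 0.75 rad and contact force between the fingers and gate above 0.2 N and x of rack in the frame of dryer above 0.016 m), for 0.1 s.
At the end, for the whole second after the job is handed in: The rack lies at rest on the chute floor within 7 mm of its back stop, and the gate is shut (under 0.06 rad) behind the tiles (x of rack in the frame of dryer above 0.016 m and value of joint gate below 0.06 rad and linear speed of rack below 0.01 m/s and height (world z) of rack below 0.014 m); the robot touches nothing.
It fails at once if the gate touches the rack (contact force between gate and rack above 0.5 N).
It fails at once if the rack is lifted or tipped (height (world z) of rack above 0.018 m or angle between rack's own z axis and vertical above 0.1 rad).
It fails at once if another thing on the table is disturbed (moved over 20 mm) (distance of any of pinch_pot, glaze_jar, modelling_knife, loop_tool, water_cup, drink_can, spray_bottle from where it was at the start of the episode above 0.02 m).
It also fails if it takes over 45 s, if anything falls off the work surface, if the arm or the gripper's body presses on something with over 40 N, if the wrist force passes 120 N, or if a joint passes its speed limit or range.

## Robot

A 7-joint arm with a two-finger parallel gripper is mounted at the origin on the work surface. World frame = base frame: x ahead of the robot, y to its left, z up, the work surface at z = 0. Lengths are in m, angles in rad, forces in N, time in s.
With the tool pointing down it reaches from about 0.35 to 0.775 m from the base axis. Payload 3.1 kg.
Tool frame: the origin (TCP) lies at the very end of the fingers, on their centre line; the grasp point (between the pads) lies 19 mm behind it; z points along the fingers, y is the line along which they close (so a half turn about z gives the same grasp; the last joint's range is limited). The gripper opens to 85 mm and grips with 20 to 120 N. Pads are 22 mm wide; open, the fingers measure 114 mm over their backs; the gripper's body (76 mm by 85 mm) begins 54 mm behind the grasp point. The pads swing forward as they close: fully open they stand 13 mm farther back than shut.
Start: joints at [1.259, 0.311, 0.014, 1.512, -0.004, 1.319, -0.027], TCP at [0.147, -0.53, 0.231] pointing down, gripper open.
Joint ranges: [-2.7, 2.7], [-0.3, 1.91], [-1.27, 1.3], [0.12, 2.57], [-1.44, 4.58], [0.2, 2.03], [-3.05, 3.05]. Speed limits (rad/s): [2.79, 2.79, 3.14, 3.14, 3.14, 3.14, 3.14].

## Interface

Orientations are given as a 3x3 rotation matrix whose columns are the frame's x, y, z axes.
In Python, from rig import arm gives the robot as it stands. The module is installed in compiled form; this text tells all that it offers.
- The arm moves only by the tool carry_out, never from a script. Its argument "deltas" is a list of rows, each a list of 3 entries, a list of its own where there are three numbers: the shift along the tool's x, y, z in units of 25 mm (1.0 is 25 mm), then the turn, a rotation vector about the tool's x, y, z in units of 5 degrees (1.0 is 5 degrees), then the closure in counts, from 0 (fully open) to 255 (shut). In form: [[[tx, ty, tz], [wx, wy, wz], hand], ...]. A call has 1 to 8 rows; each row is the pose to reach, as a shift and turn from the pose commanded when the call began, along the tool's axes at that moment; what a row does not reach only later rows make up. A row lasts 1/12 s, in which the tool goes at most 41.7 mm and 7.16 degrees, less where a joint would pass 70% of its speed; a pose out of reach is approached as far as the arm can. A call with a gripper value outside its range is refused whole. The fingers move at their own pace and stop on an object; "grip_force" is the grip in N (left out, the last holds). Time passes only in rows, so rows that repeat a pose let the fingers close. It gives the time, the measured TCP pose, the force, the opening and the grip force at its end, in the units of the state.
- arm.state(): the state, without advancing time (a new reading comes with each control period).
- arm.snapshot(name): name is "side" or "top"; returns (picture, depth): 384x512x3 uint8, red, green, blue; 384x512 float32, m along the optical axis (not along the pixel's ray), 0 where there is no reading.
- arm.camera_model(name): a dict with "K" (3x3 intrinsics, pixels), "distortion" ([k1, k2, p1, p2, k3] as OpenCV has them; the pictures are not rectified), "view" (4x4, takes a point from world to camera coordinates). Camera axes: x right, y down, z forward; pixel columns grow to the right and rows downward; lengths in m; the calibration is good to about 2 mm. A picture is of the moment at which its call begins. camera_model takes no time and is no camera call.
- arm.close_job(): hands the job in; it is judged then, once.
The state is a dict: "time_s": time; "joint_pos": joint angles; "dq": joint speeds; "tau": joint torques, N m; "tool_pos": TCP position; "tool_rot": TCP orientation; "force": force on the tool from outside, world axes, zero at the start; "moment": the same for the moment, N m; "width": finger opening in m; "grasp_force": force on a finger pad.
Only numpy, scipy, OpenCV 4.12 (cv2) and the standard library are available. Lean on these libraries where they do the work, as an engineer would, in place of code of your own. Each camera call takes 0.05 s, during which the arm holds its last target. There are 200 camera calls.

## Working session

There is one attempt and no reset: what is moved stays moved. The work goes in short steps, Python scripts to look and compute and a tool call to move; the robot and the scene stay as the last step left them, time stands still between calls to the robot, and variables do not carry over. Pictures are saved under pics/ and viewed, at most 10 in all, crops included, and the job is handed in when it is done.

Besides the shell and the picture viewer there is one more tool, called after ">>>" by a JSON object that holds its "op" and its "data", one argument or row to a line. carry_out: Moves the arm, as the interface text tells. Its arguments: {"type":"object","properties":{"deltas":{"type":"array"},"grip_force":{"type":"number"}},"required":["deltas"]}

```bash
mkdir -p pics; cat > h.py <<'E'
import numpy as np,cv2
from rig import arm
def snap(n,f):
    p,d=arm.snapshot(n); cv2.imwrite('pics/'+f+'.png',p[:,:,::-1]); np.save('pics/'+f+'.npy',d); return p,d
def pt(n,d,u,v,depth=None):
    m=arm.camera_model(n);K=np.array(m['K']);D=np.array(m['distortion']);V=np.array(m['view'])
    x=cv2.undistortPoints(np.array([[[u,v]]],float),K,D)[0,0]
    z=d[int(round(v)),int(round(u))] if depth is None else depth
    return (np.linalg.inv(V)@np.array([x[0]*z,x[1]*z,z,1]))[:3]
def cloud(n,d):
    m=arm.camera_model(n);K=np.array(m['K']);D=np.array(m['distortion']);V=np.array(m['view'])
    v,u=np.mgrid[:384,:512]
    x=cv2.undistortPoints(np.stack([u,v],-1).reshape(-1,1,2).astype(float),K,D)[:,0]
    z=d.reshape(-1,1)
    P=np.hstack([x*z,z,np.ones_like(z)])@np.linalg.inv(V).T
    return np.where(z>0,P[:,:3],np.nan).reshape(384,512,3)
def planept(n,u,v,zw):
    m=arm.camera_model(n);K=np.array(m['K']);D=np.array(m['distortion']);Vi=np.linalg.inv(np.array(m['view']))
    x=cv2.undistortPoints(np.array([[[u,v]]],float),K,D)[0,0]
    d=Vi[:3,:3]@np.array([x[0],x[1],1]);c=Vi[:3,3]
    return c+d*(zw-c[2])/d[2]
E
python3 - <<'E'
from h import *
for n in('side','top'):
    p,d=snap(n,n+'0'); cv2.imwrite('pics/'+n+'0b.png',cv2.resize(p[:,:,::-1],(800,600),interpolation=cv2.INTER_CUBIC))
    print(n,np.linalg.inv(arm.camera_model(n)['view'])[:3,3].round(3))
s=arm.state();print(s['tool_rot'],s['tool_pos'],s['width'],s['force'])
E
```

```text
side [0.142 0.279 0.667]
top [ 0.495 -0.2    1.261]
[[ 9.63807893e-01  2.66596883e-01 -6.69285073e-04]
 [ 2.66597709e-01 -9.63805606e-01  2.10108120e-03]
 [-8.49190067e-05 -2.20346851e-03 -9.99997569e-01]] [ 0.14643048 -0.52944716  0.23031232] 0.08549443046878073 [-0.22945078  0.10015195  0.55837444]
```

View pics/top0b.png

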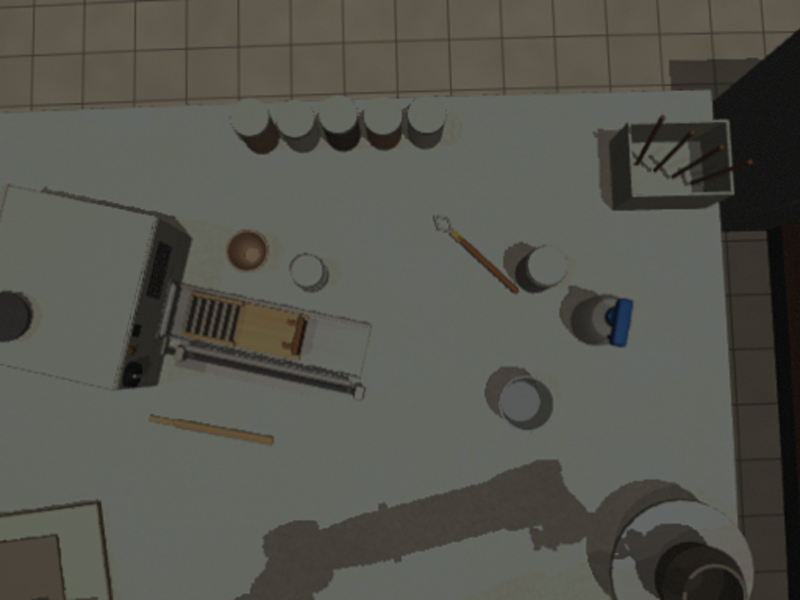

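View pics/side0b.png

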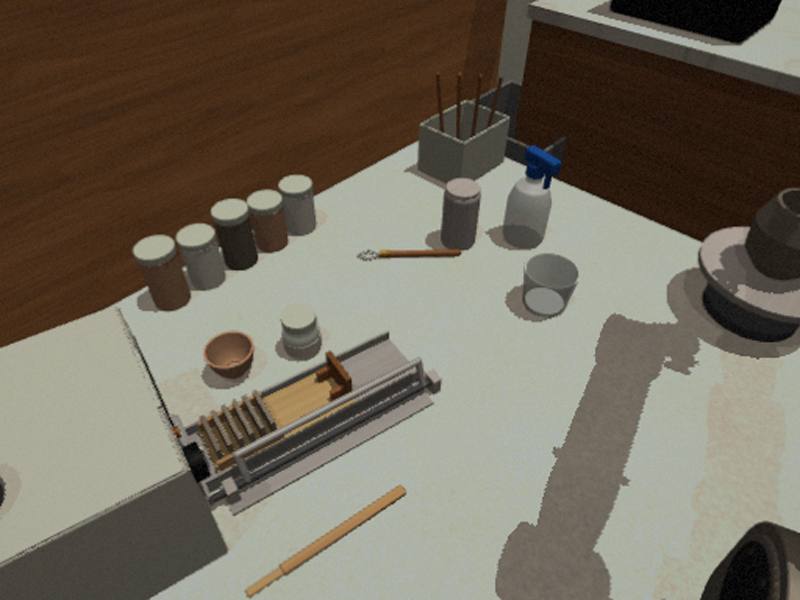

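The top view shows the chute running from the mouth at about (170,315) to its end at (370,350), with the rack's end plate at (300,335). The gate rail is on the lower side, with bearing blocks at (180,352) and (358,391). The side view shows the same layout, rail side toward that camera. Next I measure these in world coordinates.

```bash
python3 - <<'E'
from h import *
d=np.load('pics/top0.npy');s=.64
print(np.array(arm.camera_model('top')['view']).round(2)[:3])
for nm,u,v,z in [('chute end right corner(26)',371,322,.026),('chute end left(floor)',362,375,.026),('block far',180,352,.03),('block near',358,391,.03),('railfar',186,345,.06),('railnear',357,379,.06),('plate top mid',299,337,.06),('pot',246,250,.05),('jar',309,270,.07),('cup',525,400,.075),('bottle',610,320,.1),('can',547,267,.12),('cabinet corner',155,215,.19),('cab corner2',117,389,.19),('base',690,570,0)]:
    print(nm,pt('top',d,u*s,v*s).round(3),planept('top',u*s,v*s,z).round(3))
p=cv2.imread('pics/top0.png'); c=p[170:265,90:250]
cv2.imwrite('pics/crop1.png',cv2.convertScaleAbs(cv2.resize(c,(800,475),interpolation=cv2.INTER_CUBIC),alpha=1.7))
E
```

```text
[[-0.03 -1.   -0.01 -0.17]
 [-1.    0.03 -0.08  0.6 ]
 [ 0.08  0.01 -1.    1.22]]
chute end right corner(26) [ 0.56  -0.151  0.001] [ 0.559 -0.152  0.026]
chute end left(floor) [ 0.472 -0.134  0.002] [ 0.472 -0.135  0.026]
block far [0.518 0.164 0.03 ] [0.518 0.164 0.03 ]
block near [ 0.446 -0.129  0.031] [ 0.446 -0.128  0.03 ]
railfar [0.53  0.161 0.005] [0.528 0.145 0.06 ]
railnear [ 0.465 -0.125 -0.004] [ 0.467 -0.129  0.06 ]
plate top mid [ 0.536 -0.038  0.063] [ 0.536 -0.038  0.06 ]
pot [0.688 0.057 0.006] [0.681 0.048 0.05 ]
jar [ 0.642 -0.057  0.071] [ 0.643 -0.057  0.07 ]
cup [ 0.423 -0.404  0.007] [ 0.427 -0.393  0.075]
bottle [ 0.545 -0.508  0.162] [ 0.548 -0.525  0.1  ]
can [ 0.631 -0.427  0.12 ] [ 0.631 -0.427  0.12 ]
cabinet corner [0.716 0.154 0.187] [0.715 0.153 0.19 ]
cab corner2 [0.459 0.28  0.002] [0.464 0.208 0.19 ]
base [ 0.195 -0.59   0.208] [ 0.136 -0.667  0.   ]
```

View pics/crop1.png

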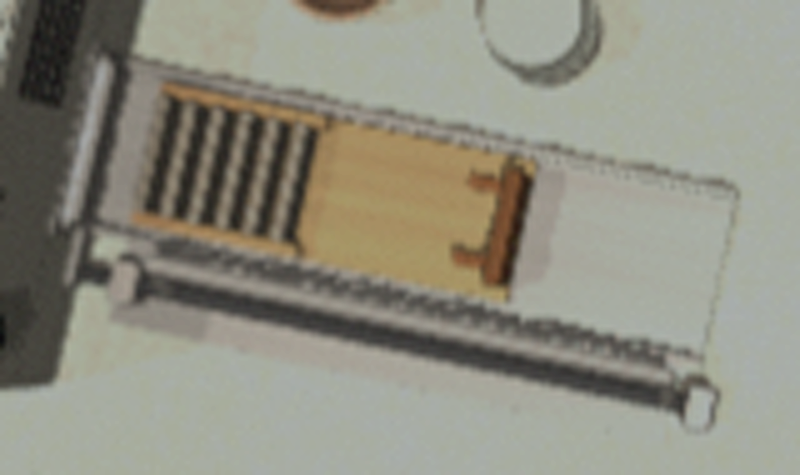

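```bash
python3 - <<'E'
from h import *
th=np.arctan2(.293,.072);ex=np.array([np.cos(th),np.sin(th)]);ey=np.array([-ex[1],ex[0]])
b=(np.array([.518,.164])+np.array([.446,-.129]))/2; o=b-ex*(-.1825)-ey*.067
print('th',np.degrees(th),'o',o)
for n in('top','side'):
    d=np.load(f'pics/{n}0.npy');C=cloud(n,d).reshape(-1,3)
    q=C[:,:2]-o;L=np.c_[q@ex,q@ey,C[:,2]]
    def st(nm,m):
        a=L[m]
        if len(a)>2: print(n,nm,len(a),'med',np.median(a,0).round(4),'lo',np.percentile(a,5,axis=0).round(4),'hi',np.percentile(a,95,axis=0).round(4))
    x,y,z=L.T
    st('cabfront',(abs(x)<.02)&(abs(y)<.12)&(z>.09)&(z<.17))
    st('blockN',(abs(x+.335)<.025)&(abs(y-.067)<.025)&(z>.024)&(z<.036))
    st('blockF',(abs(x+.03)<.025)&(abs(y-.067)<.025)&(z>.024)&(z<.036))
    for x0 in (-.29,-.22,-.15,-.08): st('rail%g'%x0,(abs(x-x0)<.03)&(abs(y-.053)<.025)&(z>.052)&(z<.075))
    for x0 in (-.30,-.23): st('floor%g'%x0,(abs(x-x0)<.02)&(abs(y)<.07)&(z>.006)&(z<.014))
    st('rightrail',(x<-.05)&(x>-.32)&(abs(y+.044)<.02)&(z>.021)&(z<.032))
    st('plate',(x>-.3)&(x<-.1)&(abs(y)<.036)&(z>.045)&(z<.07))
    st('tiles',(x>-.13)&(x<-.02)&(abs(y)<.036)&(z>.04)&(z<.06))
E
```

```text
th 76.19404379487007 o [0.59061512 0.17873897]
top cabfront 1070 med [-0.0004 -0.0078  0.1337] lo [-0.0043 -0.1083  0.0945] hi [0.0011 0.0943 0.1666]
top blockN 69 med [-0.331   0.0686  0.0293] lo [-0.3398  0.0466  0.0248] hi [-0.3152  0.0794  0.0336]
top blockF 101 med [-0.028   0.0653  0.0287] lo [-0.05    0.046   0.0248] hi [-0.0061  0.0761  0.0336]
top rail-0.29 100 med [-0.2905  0.056   0.0641] lo [-0.317   0.0516  0.0596] hi [-0.2632  0.0607  0.0684]
top rail-0.22 101 med [-0.2198  0.0558  0.0642] lo [-0.2462  0.0312  0.0586] hi [-0.1936  0.0607  0.0675]
top rail-0.15 96 med [-0.149   0.0565  0.0636] lo [-0.1772  0.0522  0.0589] hi [-0.1229  0.0611  0.0684]
top rail-0.08 108 med [-0.08    0.0558  0.0641] lo [-0.107   0.0302  0.0532] hi [-0.0531  0.0611  0.0675]
top floor-0.3 443 med [-0.2999  0.004   0.01  ] lo [-0.3179 -0.0348  0.0067] hi [-0.282   0.0424  0.0133]
top floor-0.23 323 med [-0.2358  0.0063  0.0102] lo [-0.2487 -0.0359  0.0066] hi [-0.2231  0.0439  0.0134]
top rightrail 211 med [-0.1624 -0.0399  0.0263] lo [-0.302  -0.0423  0.0217] hi [-0.0608 -0.0263  0.0307]
top
[... 766 characters left out ...]
0.0633] lo [-0.1766  0.0518  0.059 ] hi [-0.123   0.0598  0.0657]
side rail-0.08 184 med [-0.0776  0.0572  0.0631] lo [-0.107   0.0516  0.0559] hi [-0.0521  0.0603  0.0649]
side floor-0.3 380 med [-0.2995 -0.0083  0.0098] lo [-0.3179 -0.04    0.0077] hi [-0.2819  0.0471  0.012 ]
side floor-0.23 175 med [-0.2419  0.0061  0.0097] lo [-0.2494 -0.0384  0.0072] hi [-0.2179  0.0481  0.0129]
side rightrail 283 med [-0.1776 -0.0409  0.025 ] lo [-0.3077 -0.0446  0.0217] hi [-0.0571 -0.0299  0.0299]
side plate 236 med [-0.2132  0.0043  0.0528] lo [-0.2204 -0.0255  0.0465] hi [-0.102   0.0299  0.0607]
side tiles 610 med [-0.0641  0.0052  0.0509] lo [-0.1054 -0.0256  0.0425] hi [-0.0309  0.0313  0.0531]
```

```bash
cat > plan.py <<'E'
import sys
from h import *
from scipy.spatial.transform import Rotation as R
th=np.radians(76.19);ex=np.array([np.cos(th),np.sin(th),0]);ey=np.array([-ex[1],ex[0],0]);o=np.array([.5877,.1794,0])
def rep():
    s=arm.state();p=np.array(s['tool_pos'])-o
    print('t',round(s['time_s'],2),'dryer',(np.array([p@ex,p@ey,p[2]])*1e3).round(1),'F dryer',np.round([np.dot(s['force'],ex),np.dot(s['force'],ey),s['force'][2]],1),'w',round(s['width'],4),'q',np.round(s['joint_pos'],2))
def tgt(x,y,z):
    s=arm.state();T=np.array(s['tool_rot']);p=o+ex*x/1e3+ey*y/1e3+[0,0,z/1e3]
    G=np.c_[ex,-ey,[0,0,-1]]
    print('shift',(T.T@(p-s['tool_pos'])/.025).round(2),'turn',(np.degrees(R.from_matrix(T.T@G).as_rotvec())/5).round(2))
rep()
if len(sys.argv)>3: tgt(*map(float,sys.argv[1:4]))
E
python3 plan.py -260 -5 200
```

```text
t 0.1 dryer [-793.7  259.3  230.3] F dryer [0.  0.2 0.6] w 0.0855 q [ 1.26  0.31  0.01  1.51 -0.    1.32 -0.03]
shift [ 19.66 -13.45   1.24] turn [-2.000e-02 -1.000e-02 -1.215e+01]
```

>>> {"op": "carry_out", "data": {
  "deltas": [
    [[19.66, -13.45, 1.2], [0, 0, -12.15], 60],
    [[19.66, -13.45, 1.2], [0, 0, -12.15], 60],
    [[19.66, -13.45, 1.2], [0, 0, -12.15], 60],
    [[19.66, -13.45, 1.2], [0, 0, -12.15], 60],
    [[19.66, -13.45, 1.2], [0, 0, -12.15], 60],
    [[19.66, -13.45, 1.2], [0, 0, -12.15], 60],
    [[19.66, -13.45, 1.2], [0, 0, -12.15], 60],
    [[19.66, -13.45, 1.2], [0, 0, -12.15], 60]
  ]
}}

```text
time_s: 0.77
tool_pos: [0.3619, -0.2738, 0.2142]
tool_rot: [[0.291, 0.957, -0.001], [0.957, -0.291, -0.0], [-0.0, -0.0, -1.0]]
force: [0.5, -1.4, 0.4]
width: 0.0656
grasp_force: 0.0
```

```bash
python3 plan.py -260 -5 200
```

```text
t 0.77 dryer [-494.   111.1  214.2] F dryer [-1.2 -0.9  0.4] w 0.0656 q [ 0.91  0.14 -0.34  1.78  0.05  1.23  0.27]
shift [9.6  4.13 0.56] turn [-0.01  0.   -0.62]
```

>>> {"op": "carry_out", "data": {
  "deltas": [
    [[9.6, 4.1, 0.55], [0, 0, -0.6], 60],
    [[9.6, 4.1, 0.55], [0, 0, -0.6], 60],
    [[9.6, 4.1, 0.55], [0, 0, -0.6], 60],
    [[9.6, 4.1, 0.55], [0, 0, -0.6], 60],
    [[9.6, 4.1, 0.55], [0, 0, -0.6], 60],
    [[9.6, 4.1, 0.55], [0, 0, -0.6], 60],
    [[9.6, 4.1, 0.55], [0, 0, -0.6], 60],
    [[9.6, 4.1, 0.55], [0, 0, -0.6], 60]
  ]
}}

```text
time_s: 1.43
tool_pos: [0.5318, -0.0712, 0.2]
tool_rot: [[0.237, 0.971, -0.0], [0.971, -0.237, 0.004], [0.004, -0.001, -1.0]]
force: [-0.3, 0.1, 0.0]
width: 0.0655
grasp_force: 0.0
```

```bash
python3 plan.py -260 -5 90
```

```text
t 1.43 dryer [-256.7   -5.6  200. ] F dryer [0.  0.3 0. ] w 0.0655 q [ 0.49  0.35 -0.51  1.58  0.17  1.26 -0.28]
shift [-0.15 -0.02  4.4 ] turn [-0.01 -0.04  0.02]
```

Down to 90 mm, then a look.

>>> {"op": "carry_out", "data": {
  "deltas": [
    [[-0.15, 0, 1.5], [0, 0, 0], 60],
    [[-0.15, 0, 3], [0, 0, 0], 60],
    [[-0.15, 0, 4.4], [0, 0, 0], 60],
    [[-0.15, 0, 4.4], [0, 0, 0], 60],
    [[-0.15, 0, 4.4], [0, 0, 0], 60]
  ]
}}

```text
time_s: 1.85
tool_pos: [0.5269, -0.082, 0.0893]
tool_rot: [[0.248, 0.969, -0.006], [0.969, -0.248, -0.0], [-0.002, -0.006, -1.0]]
force: [0.8, -0.3, 0.6]
width: 0.0652
grasp_force: 0.0
```

```bash
python3 plan.py -258 -5 32; python3 - <<'E'
from h import *
p,d=snap('side','side1'); c=p[190:340,110:310,::-1]
cv2.imwrite('pics/crop2.png',cv2.convertScaleAbs(cv2.resize(c,(800,600),interpolation=cv2.INTER_CUBIC),alpha=1.3))
E
```

```text
t 1.85 dryer [-268.4   -3.3   89.3] F dryer [-0.1 -0.8  0.6] w 0.0652 q [ 0.48  0.45 -0.47  1.74  0.24  1.02 -0.33]
shift [0.42 0.08 2.29] turn [-0.06  0.02 -0.11]
```

View pics/crop2.png

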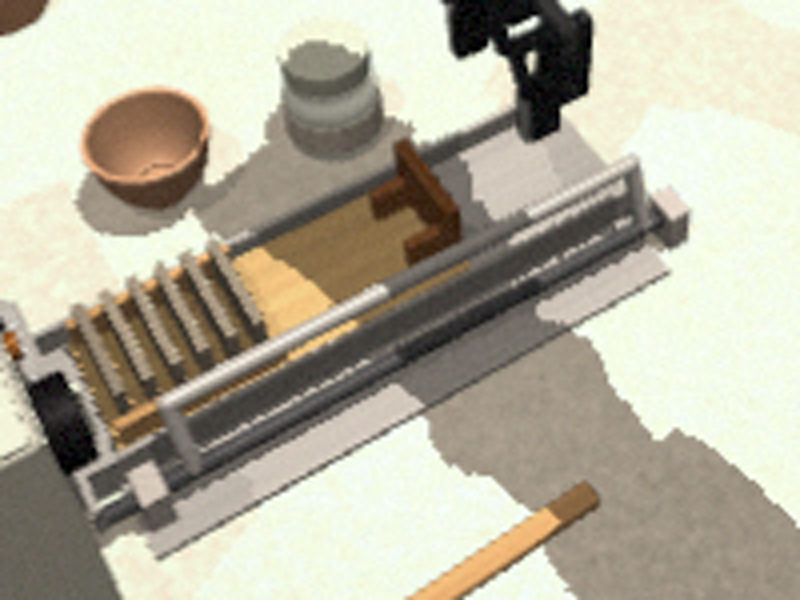

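The crop shows the rail-side fingertip at (540,135), hanging behind the end plate (430,190) and inside the rail. I check its position by depth.

```bash
python3 - <<'E'
from plan import *
d=np.load('pics/side1.npy');C=cloud('side',d)
q=C-o;x,y,z=q@ex,q@ey,C[...,2]
m=(z>.07)&(z<.13)&(x<-.2)&(x>-.32)&(abs(y)<.1)
for lo,hi in((-.08,0),(0,.08)):
    k=m&(y>lo)&(y<hi);a=np.c_[x[k],y[k],z[k]]
    print(len(a),np.percentile(a,[1,50,99],axis=0).round(4))
    k=k&(z<.112);a=np.c_[x[k],y[k],z[k]]; print(np.percentile(a,[1,50,99],axis=0).round(4))
E
```

```text
t 1.9 dryer [-267.5   -5.7   91.5] F dryer [-0.6 -0.7  0.4] w 0.0648 q [ 0.48  0.45 -0.48  1.73  0.24  1.02 -0.33]
109 [[-0.2774 -0.0434  0.0948]
 [-0.2654 -0.0367  0.1125]
 [-0.257  -0.0343  0.1293]]
[[-0.2774 -0.0421  0.0947]
 [-0.2666 -0.0367  0.1038]
 [-0.2569 -0.0346  0.1119]]
87 [[-0.2736  0.0297  0.097 ]
 [-0.2606  0.0391  0.1134]
 [-0.256   0.0437  0.1283]]
[[-0.2739  0.0296  0.0969]
 [-0.2605  0.0376  0.1072]
 [-0.2561  0.0433  0.1119]]
```

>>> {"op": "carry_out", "data": {
  "deltas": [
    [[0.1, 0.05, 1.0], [0, 0, 0], 60],
    [[0.2, 0.05, 2.0], [0, 0, 0], 60],
    [[0.2, 0.05, 2.4], [0, 0, 0], 60],
    [[0.2, 0.05, 2.4], [0, 0, 0], 60],
    [[0.2, 0.05, 2.4], [0, 0, 0], 60],
    [[0.2, 0.05, 2.4], [0, 0, 0], 60]
  ]
}}

```text
time_s: 2.4
tool_pos: [0.5338, -0.0764, 0.033]
tool_rot: [[0.246, 0.969, 0.004], [0.969, -0.246, -0.001], [0.0, 0.004, -1.0]]
force: [-0.1, 0.4, -0.1]
width: 0.0657
grasp_force: 0.0
```

```bash
python3 plan.py -262 42 31
```

```text
t 2.4 dryer [-261.2   -8.7   33. ] F dryer [ 0.4  0.2 -0.1] w 0.0657 q [ 0.45  0.53 -0.45  1.78  0.28  0.89 -0.38]
shift [-0.05 -2.03  0.07] turn [ 0.05 -0.   -0.09]
```

>>> {"op": "carry_out", "data": {
  "deltas": [
    [[0, -0.3, 0], [0, 0, 0], 60],
    [[0, -0.6, 0], [0, 0, 0], 60],
    [[0, -0.9, 0], [0, 0, 0], 60],
    [[0, -1.2, 0], [0, 0, 0], 60],
    [[0, -1.5, 0], [0, 0, 0], 60],
    [[0, -1.8, 0], [0, 0, 0], 60],
    [[0, -2.0, 0], [0, 0, 0], 60],
    [[0, -2.0, 0], [0, 0, 0], 60]
  ]
}}

```text
time_s: 3.07
tool_pos: [0.4818, -0.0634, 0.0305]
tool_rot: [[0.246, 0.969, -0.002], [0.969, -0.246, -0.0], [-0.001, -0.002, -1.0]]
force: [2.3, -0.6, -0.3]
width: 0.065
grasp_force: 0.8
```

```bash
python3 plan.py -262 42 32; python3 - <<'E'
from h import *
p,d=snap('side','side2'); c=p[190:340,110:310,::-1]
cv2.imwrite('pics/crop3.png',cv2.convertScaleAbs(cv2.resize(c,(800,600),interpolation=cv2.INTER_CUBIC),alpha=1.3))
from plan import *
C=cloud('side',d);q=C-o;x,y,z=q@ex,q@ey,C[...,2]
for x0 in(-.2,-.14,-.09):
    k=(abs(x-x0)<.02)&(y>.05)&(y<.12)&(z>.042)&(z<.08);print(np.median(np.c_[y[k],z[k]],0))
k=(abs(x+.21)<.05)&(abs(y)<.035)&(z>.045)&(z<.063);print('plate',np.percentile(x[k],[5,50,95]))
E
```

```text
t 3.07 dryer [-261.1   44.9   30.5] F dryer [-0.  -2.4 -0.3] w 0.065 q [ 0.47  0.45 -0.47  1.92  0.27  0.84 -0.39]
shift [-0.04  0.12 -0.06] turn [-0.02  0.01 -0.08]
t 3.12 dryer [-261.1   44.6   30.6] F dryer [ 0.3 -1.3  0.2] w 0.0652 q [ 0.47  0.45 -0.47  1.92  0.27  0.84 -0.39]
[0.09819787 0.05270404]
[0.09863161 0.05274657]
[0.09874549 0.05284351]
plate [-0.25623303 -0.21614102 -0.21261544]
```

View pics/crop3.png

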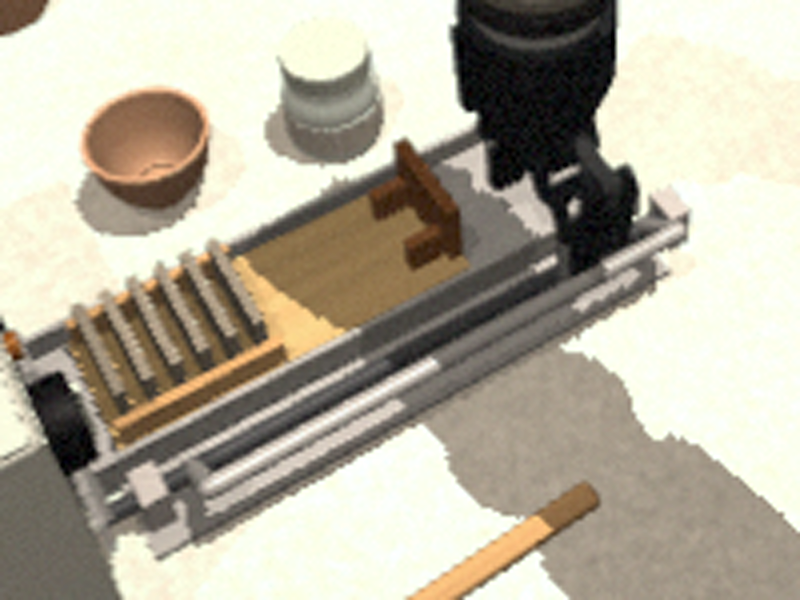

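The gate is up at about 1.1 rad, with the rail at y ≈ 96 mm, and the rack is untouched. The rail finger is at crop (590,240). Now I push along the chute.

>>> {"op": "carry_out", "data": {
  "deltas": [
    [[0.3, 0.05, 0], [0, 0, 0], 60],
    [[0.6, 0.05, 0], [0, 0, 0], 60],
    [[0.9, 0.05, 0], [0, 0, 0], 60],
    [[1.2, 0.05, 0], [0, 0, 0], 60],
    [[1.5, 0.05, 0], [0, 0, 0], 60],
    [[1.8, 0.05, 0], [0, 0, 0], 60],
    [[2.1, 0.05, 0], [0, 0, 0], 60],
    [[2.4, 0.05, 0], [0, 0, 0], 60]
  ]
}}

```text
time_s: 3.78
tool_pos: [0.4993, -0.006, 0.0307]
tool_rot: [[0.247, 0.969, -0.001], [0.969, -0.247, -0.001], [-0.001, -0.0, -1.0]]
force: [0.5, -4.5, 0.9]
width: 0.0651
grasp_force: 2.6
```

```bash
python3 plan.py -88 43 31
```

```text
t 3.78 dryer [-201.2   41.6   30.7] F dryer [-4.2 -1.5  0.9] w 0.0651 q [ 0.35  0.47 -0.47  1.89  0.28  0.85 -0.52]
shift [ 4.53 -0.1  -0.02] turn [-0.    0.02 -0.1 ]
```

>>> {"op": "carry_out", "data": {
  "deltas": [
    [[0.4, -0.1, 0], [0, 0, -0.1], 60],
    [[0.8, -0.1, 0], [0, 0, -0.1], 60],
    [[1.2, -0.1, 0], [0, 0, -0.1], 60],
    [[1.6, -0.1, 0], [0, 0, -0.1], 60],
    [[2.0, -0.1, 0], [0, 0, -0.1], 60],
    [[2.4, -0.1, 0], [0, 0, -0.1], 60],
    [[2.8, -0.1, 0], [0, 0, -0.1], 60],
    [[3.2, -0.1, 0], [0, 0, -0.1], 60]
  ]
}}

```text
time_s: 4.45
tool_pos: [0.5166, 0.0731, 0.0307]
tool_rot: [[0.238, 0.971, -0.001], [0.971, -0.238, -0.001], [-0.001, -0.001, -1.0]]
force: [0.6, -5.5, 2.2]
width: 0.0656
grasp_force: 2.8
```

```bash
python3 plan.py -88 43 31; python3 - <<'E'
from h import *
p,d=snap('side','side3'); c=p[190:340,80:280,::-1]
cv2.imwrite('pics/crop4.png',cv2.convertScaleAbs(cv2.resize(c,(800,600),interpolation=cv2.INTER_CUBIC),alpha=1.3))
E
```

```text
t 4.45 dryer [-120.2   43.7   30.7] F dryer [-5.2 -1.9  2.2] w 0.0656 q [ 0.19  0.51 -0.48  1.83  0.3   0.88 -0.67]
shift [ 1.29  0.03 -0.01] turn [-0.01  0.01  0.01]
```

View pics/crop4.png

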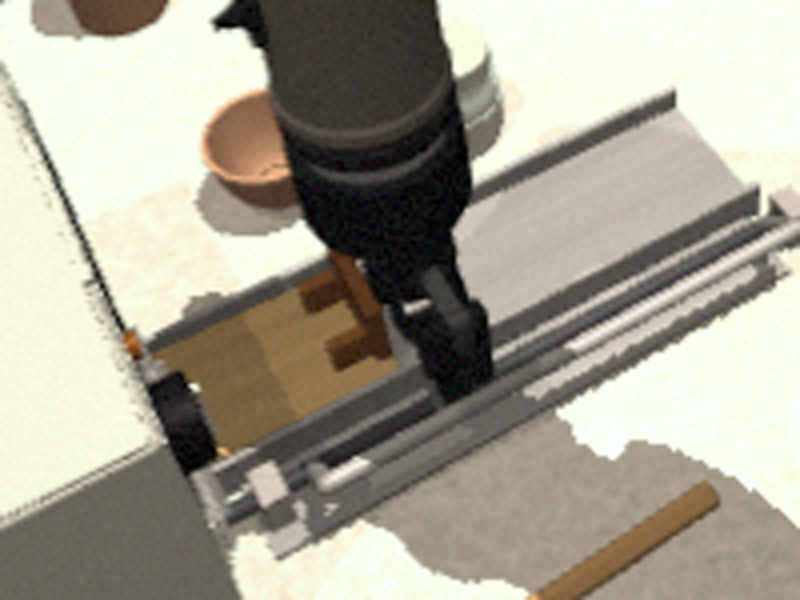

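The tiles are inside the cabinet, the gate is still held up, and the end plate sits in front of the finger at crop (370,310). Now the last part, slowly.

>>> {"op": "carry_out", "data": {
  "deltas": [
    [[0.25, 0, 0], [0, 0, 0], 60],
    [[0.5, 0, 0], [0, 0, 0], 60],
    [[0.75, 0, 0], [0, 0, 0], 60],
    [[0.95, 0, 0], [0, 0, 0], 60],
    [[1.1, 0, 0], [0, 0, 0], 60],
    [[1.2, 0, 0], [0, 0, 0], 60],
    [[1.3, 0, 0], [0, 0, 0], 60],
    [[1.3, 0, 0], [0, 0, 0], 60]
  ]
}}

```text
time_s: 5.17
tool_pos: [0.5243, 0.1041, 0.0307]
tool_rot: [[0.237, 0.971, -0.0], [0.971, -0.237, -0.0], [-0.0, -0.0, -1.0]]
force: [0.6, -4.3, 2.2]
width: 0.0653
grasp_force: 2.2
```

```bash
python3 plan.py -86 43 31
```

```text
t 5.17 dryer [-88.2  43.6  30.7] F dryer [-4.  -1.6  2.2] w 0.0653 q [ 0.13  0.53 -0.48  1.79  0.3   0.89 -0.73]
shift [ 0.09  0.02 -0.01] turn [-0.    0.    0.01]
```

>>> {"op": "carry_out", "data": {
  "deltas": [
    [[0.06, 0, 0], [0, 0, 0], 60],
    [[0.12, 0, 0], [0, 0, 0], 60],
    [[0.16, 0, 0], [0, 0, 0], 60],
    [[0.16, 0, 0], [0, 0, 0], 60]
  ]
}}

```text
time_s: 5.5
tool_pos: [0.525, 0.1063, 0.0307]
tool_rot: [[0.239, 0.971, -0.001], [0.971, -0.239, -0.002], [-0.002, -0.001, -1.0]]
force: [-0.3, -6.2, 3.7]
width: 0.0653
grasp_force: 3.6
```

```bash
python3 plan.py -86 43 31
```

```text
t 5.5 dryer [-85.9  43.5  30.7] F dryer [-6.1 -1.2  3.7] w 0.0653 q [ 0.12  0.53 -0.48  1.79  0.31  0.9  -0.73]
shift [-0.    0.02 -0.01] turn [-0.01  0.03 -0.  ]
```

>>> {"op": "carry_out", "data": {
  "deltas": [
    [[0.06, 0, 0], [0, 0, 0], 60],
    [[0.12, 0, 0], [0, 0, 0], 60],
    [[0.16, 0, 0], [0, 0, 0], 60],
    [[0.16, 0, 0], [0, 0, 0], 60]
  ]
}}

```text
time_s: 5.83
tool_pos: [0.525, 0.1064, 0.0307]
tool_rot: [[0.242, 0.97, -0.004], [0.97, -0.242, -0.008], [-0.008, -0.002, -1.0]]
force: [-3.3, -11.5, 8.8]
width: 0.0652
grasp_force: 6.5
```

```bash
python3 plan.py -86 43 31
```

```text
t 5.83 dryer [-85.8  43.5  30.7] F dryer [-12.    0.4   8.8] w 0.0652 q [ 0.12  0.54 -0.48  1.78  0.31  0.9  -0.74]
shift [-0.01  0.02 -0.01] turn [-0.02  0.1  -0.03]
```

The force rose to 12 N with no further motion, at x = -86 mm against the expected -88 mm, so the rack is home. I back off and hold the gate for a moment.

>>> {"op": "carry_out", "data": {
  "deltas": [
    [[-0.2, -0.05, 0], [0, 0, 0], 60],
    [[-0.3, -0.05, 0], [0, 0, 0], 60],
    [[-0.5, -0.05, 0], [0, 0, 0], 60],
    [[-0.8, -0.05, 0], [0, 0, 0], 60],
    [[-0.8, -0.05, 0], [0, 0, 0], 60]
  ]
}}

```text
time_s: 6.25
tool_pos: [0.5197, 0.092, 0.0306]
tool_rot: [[0.238, 0.971, -0.001], [0.971, -0.238, 0.0], [-0.0, -0.001, -1.0]]
force: [1.1, -0.2, 0.1]
width: 0.0649
grasp_force: 0.7
```

```bash
python3 plan.py -105 -9 32;python3 - <<'E'
from plan import *
p,d=snap('top','top4');C=cloud('top',d);q=C-o;x,y,z=q@ex,q@ey,C[...,2]
k=(x>-.1)&(x<-.05)&(abs(y)<.032)&(z>.05)&(z<.063);print('plate',k.sum(),np.percentile(x[k],[2,50,98]) if k.sum() else 0)
E
```

```text
t 6.25 dryer [-101.1   45.2   30.6] F dryer [ 0.1 -1.1  0.1] w 0.0649 q [ 0.16  0.52 -0.48  1.81  0.3   0.89 -0.7 ]
shift [-0.16  2.17 -0.06] turn [-0.01  0.    0.01]
t 6.25 dryer [-101.1   45.2   30.6] F dryer [ 0.1 -1.1  0.1] w 0.0649 q [ 0.16  0.52 -0.48  1.81  0.3   0.89 -0.7 ]
plate 30 [-0.07714826 -0.07126972 -0.06670505]
```

The plate is centred at x = -71 mm, where -72.5 mm is expected when home. I swing the gate shut.

>>> {"op": "carry_out", "data": {
  "deltas": [
    [[-0.1, 0.3, 0], [0, 0, 0], 60],
    [[-0.1, 0.6, 0], [0, 0, 0], 60],
    [[-0.1, 0.9, 0], [0, 0, 0], 60],
    [[-0.1, 1.2, 0], [0, 0, 0], 60],
    [[-0.1, 1.5, 0], [0, 0, 0], 60],
    [[-0.1, 1.8, 0], [0, 0, 0], 60],
    [[-0.1, 2.15, 0], [0, 0, 0], 60],
    [[-0.1, 2.15, 0], [0, 0, 0], 60]
  ]
}}

```text
time_s: 6.97
tool_pos: [0.5738, 0.0767, 0.0307]
tool_rot: [[0.239, 0.971, 0.001], [0.971, -0.239, 0.0], [0.0, 0.001, -1.0]]
force: [0.7, -0.5, 0.1]
width: 0.0657
grasp_force: 0.0
```

```bash
python3 plan.py -150 -9 200
```

```text
t 6.97 dryer [-103.1  -11.1   30.7] F dryer [-0.3 -0.8  0.1] w 0.0657 q [ 0.16  0.6  -0.46  1.67  0.32  0.95 -0.66]
shift [-1.87 -0.07 -6.77] turn [ 0.01 -0.   -0.  ]
```

>>> {"op": "carry_out", "data": {
  "deltas": [
    [[0, 0, -1], [0, 0, 0], 60],
    [[0, 0, -2], [0, 0, 0], 60],
    [[-0.5, 0, -3], [0, 0, 0], 60],
    [[-1.5, 0, -4.5], [0, 0, 0], 60],
    [[-3, 0, -6], [0, 0, 0], 60],
    [[-5, 0, -7], [0, 0, 0], 60],
    [[-5, 0, -7], [0, 0, 0], 60],
    [[-5, 0, -7], [0, 0, 0], 60]
  ]
}}

```text
time_s: 7.63
tool_pos: [0.5431, -0.0522, 0.2094]
tool_rot: [[0.248, 0.969, 0.005], [0.969, -0.248, -0.007], [-0.005, 0.007, -1.0]]
force: [-0.0, -0.0, -0.1]
width: 0.0657
grasp_force: 0.0
```

```bash
python3 plan.py; python3 - <<'E'
from h import *
p,d=snap('side','side5'); c=p[170:320,80:280,::-1]
cv2.imwrite('pics/crop5.png',cv2.convertScaleAbs(cv2.resize(c,(800,600),interpolation=cv2.INTER_CUBIC),alpha=1.3))
from plan import *
C=cloud('side',d);q=C-o;x,y,z=q@ex,q@ey,C[...,2]
k=(x>-.28)&(x<-.1)&(y>.03)&(y<.12)&(z>.045)&(z<.08);print('rail',np.median(np.c_[y[k],z[k]],0))
k=(x>-.1)&(x<-.05)&(abs(y)<.032)&(z>.05)&(z<.063);print('plate',np.percentile(x[k],[2,50,98]))
E
```

```text
t 7.63 dryer [-235.6  -12.   209.4] F dryer [-0.  -0.  -0.1] w 0.0657 q [ 0.43  0.35 -0.49  1.55  0.18  1.28 -0.34]
t 7.68 dryer [-231.8  -10.7  207.7] F dryer [-0.2  1.1  0.4] w 0.0653 q [ 0.43  0.35 -0.5   1.55  0.18  1.27 -0.34]
rail [0.05430449 0.0633257 ]
plate [-0.07470576 -0.06965306 -0.06516138]
```

View pics/crop5.png

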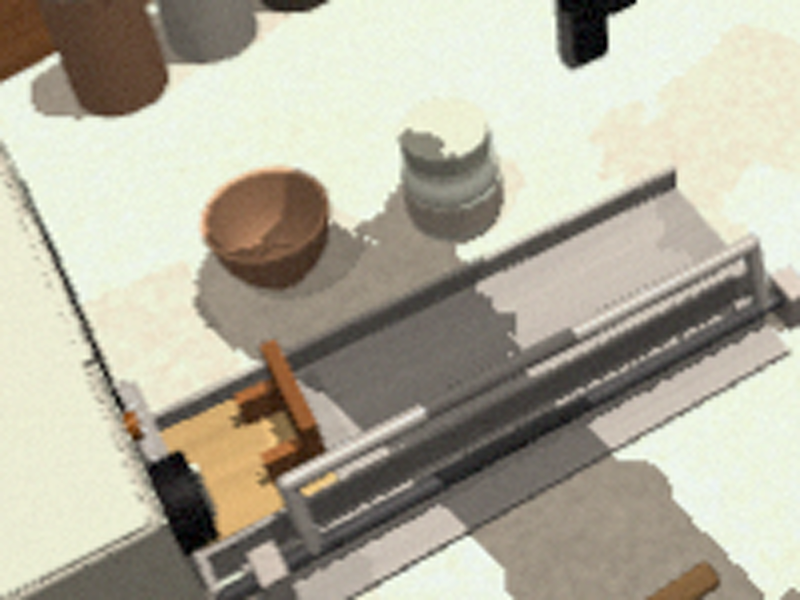

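The rack is home with its end plate at (290,400), the rail is back at y = 54 mm so the gate is shut, and the hand is clear. I hand the job in.

```bash
python3 -c "
from rig import arm
print(arm.close_job())"
```

```text
the job is handed in; nothing more can be done
None
```

The rack is fully home in the drying cabinet, the gate is shut behind the tiles and the hand is clear; I handed the job in at about 7.7 s, and the hand-in call gave no verdict.

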